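# Hold a watch movement in the corner of the inspection stage

## Task

Get a watch movement ready for inspection: first take the white reflector plate out of its rack and stand it on the bench leaning back, clearly tilted, with its broad face square against the front of the grey angle rest, and let go of it. Then set the aluminium movement holder flat on the steel stage, press it into the corner so that its long side touches the long fence and its end touches the short fence at once, and finish while still gripping it and keeping it pressed firmly against both fences. Leave the other things on the bench where they are.

Things in the scene. Friction and masses are not known exactly. Their poses are not given: they have to be found in the camera images.
- plate: White plastic reflector plate, the same on both faces: 70 mm wide (its x), 8 mm thick (its y), 120 mm tall (its z), about 100 g. Origin: centre of its lower edge face. At the start it stands upright in the slot of the rack, its lower edge 6 mm above the bench.
- rack: Wooden rack fixed to the bench, 100 (x) x 60 (y) x 30 mm high, with one slot 11 mm wide and 24 mm deep along its x. Origin: centre of its underside.
- rest: Grey cast angle rest fixed to the bench beside the stage: an upright wall 70 mm wide (x), 12 mm thick, 50 mm high, with ribs behind it. Origin: centre of its underside. The wall's flat front face looks along -y of the rest, towards the stage, at y = -20 mm; the ribs and foot lie behind it, to y = +20 mm.
- stage: Dark steel inspection stage fixed to the bench: plate 170 (x) x 140 (y) x 12 mm high with two bright fences that meet at its +x, +y corner. Origin: centre of its underside; top at z = 12 mm. Long fence's inner face: y = +50 mm; short fence's inner face: x = +65 mm (stage frame); both rise 16 mm above the stage's top. All rigid.
- fence_long: Long fence on the stage, 150 x 14 x 16 mm, runs along the stage's x. Origin: centre of its underside. Inner face 7 mm from the origin on its -y side.
- fence_short: Short fence on the stage, 14 x 90 x 16 mm, runs along the stage's y. Origin: centre of its underside. Inner face 7 mm from the origin on its -x side.
- block: Machined aluminium movement holder, about 0.3 kg: a foot 64 (x, its long side) x 48 (y) x 22 mm high; centred on it a narrower grip 40 (x) x 30 (y) mm from z = 22 to 58 mm; on top a watch movement, 26 mm across, to z = 62 mm. Origin: centre of its underside. Stands on the bench at the start; the same turned half round.
- die_large: Bystander, not needed: aluminium ring, 54 mm across, 24 mm high. Origin: centre of its underside.
- die_small: Bystander, not needed: aluminium ring, 40 mm across, 18 mm high. Origin: centre of its underside.
- loupe: Bystander, not needed: black eye loupe, 42 mm across, 38 mm high. Origin: centre of its underside.
- oil: Bystander, not needed: small amber glass jar with black cap, 32 mm across, 60 mm high. Origin: centre of its underside.
- driver: Bystander, not needed: screwdriver lying flat, 150 mm long. Origin on it, near its middle.
- tin: Bystander, not needed: open steel tin, 80 mm across, 55 mm high. Origin: centre of its underside.
- tray: Bystander, not needed: shallow cardboard tray, 70 x 100 x 22 mm. Origin: centre of its underside.
Things that resemble listed ones, but are neither listed nor needed, are in the scene too. What is shaped like the rest but purple is not meant.

How it is judged:
By the outcome, as a careful person would: the job done as asked, in the order asked, and still so for the second after the job is handed in, while the arm keeps its last pose, push and grip.
It also fails if it takes over 58 s, if anything falls off the work surface, if the arm or the gripper's body presses on something with over 40 N, if the wrist force passes 120 N, or if a joint passes its speed limit or range.

## Robot

A 7-joint arm with a two-finger parallel gripper is mounted at the origin on the work surface. World frame = base frame: x ahead of the robot, y to its left, z up, the work surface at z = 0. Lengths are in mm, angles in rad, forces in N, time in s.
With the tool pointing down it reaches from about 400 to 875 mm from the base axis. Payload 4.4 kg.
Tool frame: the origin (TCP) lies between the finger pads; the fingertips stand ctrl.tip_reach ahead of it and the grasp point (between the pads) lies 8 mm behind it (ctrl.tip_reach is the distance from the TCP to the fingertips, in mm); z points along the fingers, y is the direction in which the jaws open and shut (so a half turn about z gives the same grasp; the last joint's range is limited). The gripper opens to 85 mm and grips with 20 to 120 N. Pads are 22 mm wide; open, the fingers measure 114 mm over their backs; the gripper's body (76 mm by 85 mm) begins 54 mm behind the grasp point. The pads swing forward as they close: fully open they stand 13 mm farther back than shut.
Start: joints at [1.08, 0.628, 0.038, 1.517, -0.027, 0.996, -0.02], TCP at [267.919, -592.231, 215.213] pointing down, gripper open.
Joint ranges: [-3.06, 3.06], [-0.37, 2.12], [-1.25, 1.32], [0.18, 2.47], [-1.1, 4.24], [0.23, 1.98], [-2.94, 2.94]. Speed limits (rad/s): [2.57, 2.57, 3.14, 3.14, 3.14, 3.14, 3.14].

## Interface

Orientations are given as [roll, pitch, yaw] about the fixed x, y, z axes, in that order (R = Rz(yaw) Ry(pitch) Rx(roll)).
In Python, from cell import status, viewer, order, ctrl gives the robot as it stands.
- The arm moves only by the tool play_rows, never from a script. Its argument "series" is a list of rows, each a list of 5 numbers: the shift along the tool's x, y, z in cm, then the turn about the tool's z in degrees, then the closure, from 0 (fully open) to 1 (shut). In form: [[x, y, z, yaw, gripper], ...]. A call has 1 to 8 rows; each row is the pose to reach, as a shift and turn from the pose commanded when the call began, along the tool's axes at that moment; what a row does not reach only later rows make up. A row lasts 1/10 s, in which the tool goes at most 50 mm and 8.59 degrees, less where a joint would pass 70% of its speed; a pose out of reach is approached as far as the arm can. A call with a gripper value outside its range is refused whole. The fingers move at their own pace and stop on an object; the grip force is fixed at half the most. Time passes only in rows, so rows that repeat a pose let the fingers close. It gives the time, the measured TCP pose, the force and the opening at its end, in the units of the state.
- status.read_state(): the state, without advancing time (a new reading comes with each control period).
- viewer.get_image(name): name is "side" or "top" or "wrist"; returns a dict with "img" (400x640x3 uint8, red, green, blue), "vfov" (degrees; the focal length in pixels is half the picture's height over the tangent of half this angle, whatever the lens; pixels are square), "cx", "cy" (the principal point, pixels), "dist_coeffs" ([k1, k2, p1, p2, k3] as OpenCV has them; the pictures are not rectified), "rvec" (rotation vector, rad) and "tvec" (3), from world to camera coordinates, as OpenCV has them; the wrist camera has in their place "tool_from_camera" (4x4, takes a point from camera to tool coordinates, whose origin is the TCP and whose axes are the flange's). Camera axes: x right, y down, z forward; pixel columns grow to the right and rows downward; lengths in mm; the calibration is good to about 2 mm. A picture is of the moment at which its call begins: read the wrist's pose just before it. There is no depth.
- order.finish_job(): hands the job in, once; it reports no verdict.
The state is a dict: "clock": time; "qpos": joint angles; "qd": joint speeds; "tau": joint torques, N m; "eef_pos": TCP position; "tool_rot": TCP orientation; "force": force on the tool from outside, world axes, zero at the start; "torque": the same for the moment, N m; "width": finger opening in mm.
Only numpy, scipy, OpenCV 4.12 (cv2) and the standard library are available. Lean on these libraries where they do the work, as an engineer would, in place of code of your own. Each camera call takes 0.05 s, during which the arm holds its last target. There are 200 camera calls.

## Working session

There is one attempt and no reset: what is moved stays moved. The work goes in short steps, Python scripts to look and compute and a tool call to move; the robot and the scene stay as the last step left them, time stands still between calls to the robot, and variables do not carry over. Pictures are saved under pics/ and viewed, about 8 in all and at most 12, crops included, and the job is handed in when it is done.

Besides the shell and the picture viewer there is one more tool, called after "Request:" as name([rows], argument=value, ...), one row to a line, values as JSON. play_rows: Moves the arm, as the interface text tells. Its arguments: {"type":"object","properties":{"series":{"type":"array","items":{"type":"array","items":{"type":"number"}}}},"required":["series"]}

```bash
mkdir -p pics; ls; cat > h.py <<'E'
import numpy as np, cv2
from scipy.spatial.transform import Rotation as Ro
from cell import status, viewer, order, ctrl
def cam(name):
    s=status.read_state(); d=viewer.get_image(name)
    im=np.asarray(d["img"]); h=im.shape[0]; f=h/2/np.tan(np.radians(d["vfov"])/2)
    K=np.array([[f,0,d["cx"]],[0,f,d["cy"]],[0,0,1.]]); D=np.array(d["dist_coeffs"],float)
    if name=="wrist":
        T=np.eye(4);T[:3,:3]=Ro.from_euler('xyz',s["tool_rot"]).as_matrix();T[:3,3]=s["eef_pos"]
        C=T@np.array(d["tool_from_camera"])
    else:
        R=cv2.Rodrigues(np.array(d["rvec"],float))[0]; C=np.eye(4);C[:3,:3]=R.T;C[:3,3]=-R.T@np.array(d["tvec"],float).ravel()
    return dict(img=im,K=K,D=D,C=C)
def rays(c,px):
    u=cv2.undistortPoints(np.array(px,float).reshape(-1,1,2),c["K"],c["D"]).reshape(-1,2)
    return c["C"][:3,3],np.c_[u,np.ones(len(u))]@c["C"][:3,:3].T
def plane(c,px,z):
    o,d=rays(c,px); return o+d*((z-o[2])/d[:,2])[:,None]
def proj(c,P):
    W=np.linalg.inv(c["C"]); return cv2.projectPoints(np.array(P,float).reshape(-1,1,3),cv2.Rodrigues(W[:3,:3])[0],W[:3,3],c["K"],c["D"])[0].reshape(-1,2)
def save(c,n,crop=None,s=1):
    im=c["img"]
    if crop: x0,y0,x1,y1=crop; im=im[y0:y1,x0:x1]
    cv2.imwrite("pics/"+n,cv2.resize(im[:,:,::-1],None,fx=s,fy=s,interpolation=cv2.INTER_CUBIC))
E
python3 - <<'E'
from h import *
print(status.read_state(), ctrl.tip_reach)
for n in("top","side"):
    c=cam(n); np.save(n+".npy",c,allow_pickle=True); save(c,n+"0.png",s=1.25); print(n,c["C"],c["K"],c["D"])
E
```

```text
pics
{'clock': 0.0, 'qpos': array([ 1.08020215,  0.62932464,  0.03846478,  1.51839398, -0.02696682,
        0.99630417, -0.02001068]), 'qd': array([ 0.00039549,  0.00051558, -0.00104771, -0.00012494, -0.00150936,
        0.00010848, -0.00054469]), 'tau': array([ 2.43268505e-04, -5.63407087e+01,  1.22583054e+00, -1.93444258e+01,
        1.09043575e-02,  1.03258953e-02,  4.12532046e-06]), 'eef_pos': array([ 267.61430637, -591.61826968,  214.29517415]), 'tool_rot': array([-3.13968211e+00,  6.59945625e-05,  4.24782565e-01]), 'force': array([ 0.6785564 , -0.65069867,  0.44759616]), 'torque': array([ 0.0111981 ,  0.00740714, -0.00737566]), 'width': 85.37751249960104} 11.0
top [[-1.62872460e-02 -9.90344473e-01  1.37668262e-01  3.92962237e+02]
 [-9.99847854e-01  1.69917061e-02  3.94335115e-03 -1.04527610e+01]
 [-6.24449467e-03 -1.37583090e-01 -9.90470545e-01  1.18408173e+03]
 [ 0.00000000e+00  0.00000000e+00  0.00000000e+00  1.00000000e+00]] [[458.67062039   0.         317.5711504 ]
 [  0.         458.67062039 198.40711679]
 [  0.           0.           1.        ]] [0.02942462 0.         0.         0.         0.        ]
side [[-6.82045246e-01 -4.42173725e-01  5.82491784e-01 -1.31249543e+02]
 [-7.31190326e-01  3.97911589e-01 -5.54100238e-01  6.38313836e+02]
 [ 1.32283345e-02 -8.03833791e-01 -5.94706858e-01  7.38623542e+02]
 [ 0.00000000e+00  0.00000000e+00  0.00000000e+00  1.00000000e+00]] [[447.24053076   0.         325.05122996]
 [  0.         447.24053076 200.71873049]
 [  0.           0.           1.        ]] [-0.03775705  0.          0.          0.          0.        ]
```

View pics/top0.png

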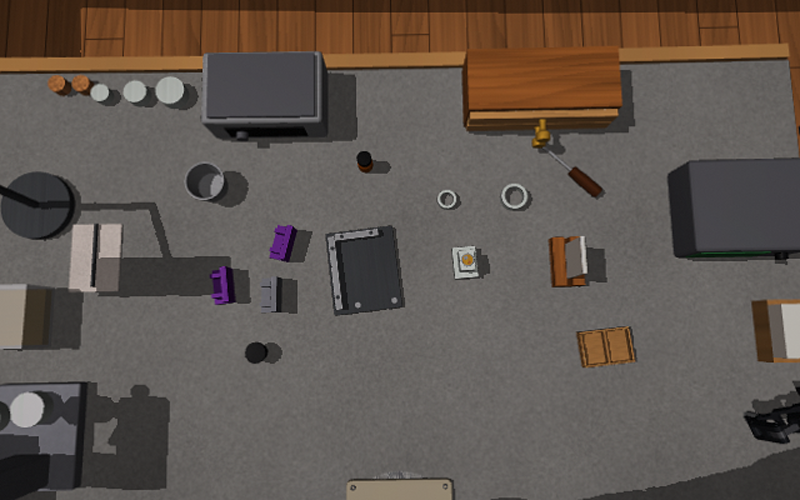

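View pics/side0.png

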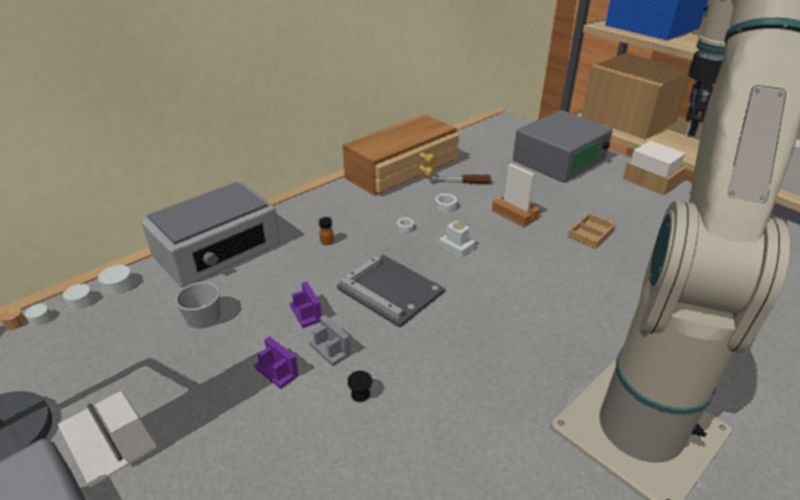

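The top view shows, in 800-px coordinates, the rack and plate at (572,260), the block at (466,261), the stage with its fence corner at about (332,235), and the grey rest at (271,294) with its wall facing the stage. The two purple look-alikes are at (283,243) and (221,286). I'll take coarse positions now.

```bash
python3 - <<'E'
from h import *
c=np.load("top.npy",allow_pickle=True).item()
for n,p,z in [("plate top",(577,257),126),("rack",(560,262),15),("block",(466,261),60),("stageTL",(329,231),28),("stageTR",(393,226),12),("stageBR",(403,306),12),("stageBL",(335,314),12),("rest wallT",(280,279),50),("rest wallB",(281,311),50)]:
    print(n,plane(c,[np.array(p)/1.25],z).round(0))
d=viewer.get_image("wrist"); print(np.round(d["tool_from_camera"],3),d["vfov"])
E
```

```text
plate top [[ 518. -339.  126.]]
rack [[ 521. -338.   15.]]
block [[ 521. -142.   60.]]
stageTL [[591. 133.  28.]]
stageTR [[602.   2.  12.]]
stageBR [[437. -16.  12.]]
stageBL [[423. 122.  12.]]
rest wallT [[493. 227.  50.]]
rest wallB [[429. 224.  50.]]
[[-0.0000e+00 -9.6300e-01 -2.6800e-01  6.6927e+01]
 [ 1.0000e+00 -0.0000e+00 -1.0000e-03 -3.2000e-01]
 [ 0.0000e+00 -2.6800e-01  9.6300e-01 -1.5973e+02]
 [ 0.0000e+00  0.0000e+00  0.0000e+00  1.0000e+00]] 67.44284529953292
```

Request:
play_rows([
  [4.5,-1.2,-1,3,0],
  [9,-2.5,-2.5,6,0],
  [14,-4,-4,10,0],
  [19,-5.5,-6,14,0],
  [24,-7,-7,17,0],
  [29,-8.2,-8,20,0],
  [34,-9.5,-8,23,0],
  [37.7,-10.6,-8,24.3,0],
])

```text
clock: 0.95
eef_pos: [565.0, -342.6, 295.6]
tool_rot: [3.141, -0.001, -0.001]
force: [0.3, 0.1, -0.6]
width: 85.4
```

```bash
python3 - <<'E'
from h import *
s=status.read_state();print(s["clock"],s["eef_pos"],s["tool_rot"],s["qpos"])
c=cam("wrist"); np.save("w1.npy",c,allow_pickle=True); save(c,"w1.png",s=1.25)
E
```

```text
0.95 [ 564.95002857 -342.60397494  295.61737678] [ 3.14096270e+00 -6.67521073e-04 -1.08200130e-03] [ 0.42162162  0.58140712  0.14285496  1.37912233 -0.08424273  1.18609094
 -0.9990202 ]
```

View pics/w1.png

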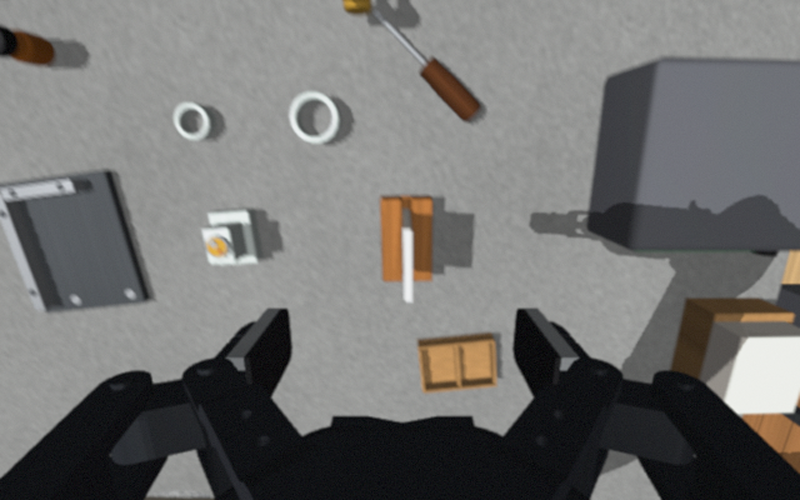

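The wrist view shows the rack at (407,238) with the white plate edge from (407,228) to (408,302), and the block at (230,238). I'll measure those.

```bash
cat >> h.py <<'E'
def blobs(c,mask,roi,z,amin=30):
    x0,y0,x1,y1=roi; m=np.zeros(mask.shape,np.uint8); m[y0:y1,x0:x1]=mask[y0:y1,x0:x1]*255
    for k in cv2.findContours(m,cv2.RETR_EXTERNAL,cv2.CHAIN_APPROX_NONE)[0]:
        if cv2.contourArea(k)<amin: continue
        P=plane(c,k.reshape(-1,2),z)[:,:2]; r=cv2.minAreaRect(P.astype(np.float32))
        print("px",cv2.boundingRect(k),"ctr",np.round(r[0],1),"size",np.round(r[1],1),"ang",round(r[2],1),"corners",np.round(cv2.boxPoints(r),1).tolist())
E
python3 - <<'E'
from h import *
c=np.load("w1.npy",allow_pickle=True).item(); im=c["img"].astype(int); hsv=cv2.cvtColor(c["img"],cv2.COLOR_RGB2HSV)
w=(hsv[...,1]<40)&(hsv[...,2]>195)
print("plate");blobs(c,w,(300,165,350,250),126)
print("rack");blobs(c,(hsv[...,1]>110)&(hsv[...,2]>70),(295,150,355,230),30)
w=(hsv[...,1]<40)&(hsv[...,2]>170)
print("block");blobs(c,w,(150,155,215,220),22);
print("movement");blobs(c,(hsv[...,1]>110)&(hsv[...,2]>70),(155,160,215,220),61,10)
print(im[190:240:6,318:334].sum(2)//3)
save(c,"w1c.png",(140,140,360,260),3.6)
E
```

```text
plate
px (322, 183, 8, 59) ctr [ 525.1 -347.3] size [70.3  7.9] ang 0.3 corners [[489.8999938964844, -343.5], [489.8999938964844, -351.5], [560.2000122070312, -351.1000061035156], [560.2000122070312, -343.20001220703125]]
rack
px (305, 157, 41, 68) ctr [ 526.7 -347.7] size [ 57.6 100.8] ang 90.0 corners [[476.29998779296875, -376.5], [577.0, -376.6000061035156], [577.0999755859375, -318.8999938964844], [476.29998779296875, -318.8999938964844]]
block
px (165, 200, 41, 13) ctr [ 501.  -135.5] size [61.1 18.7] ang 86.8 corners [[489.8999938964844, -165.5], [508.6000061035156, -166.5], [512.0, -105.5], [493.3999938964844, -104.5]]
px (161, 182, 24, 16) ctr [ 529.7 -120.3] size [22.9 33.7] ang 5.8 corners [[516.5999755859375, -104.69999694824219], [520.0, -138.3000030517578], [542.7999877929688, -135.89999389648438], [539.4000244140625, -102.4000015258789]]
px (166, 168, 34, 13) ctr [ 551.7 -137.6] size [16.6 49.4] ang 2.1 corners [[542.5, -113.30000305175781], [544.2999877929688, -162.60000610351562], [560.9000244140625, -162.0], [559.0999755859375, -112.69999694824219]]
movement
px (167, 191, 13, 13) ctr [ 525.2 -140.1] size [14.9 18.2] ang 41.7 corners [[513.5999755859375, -138.3000030517578], [525.7000122070312, -151.8000030517578], [536.7999877929688, -141.89999389648438], [524.7000122070312, -128.39999389648438]]
[[118 107 115 155 189 217 233 238 238 235 222 191 148  96  73  75]
 [119 111 116 150 181 212 231 238 238 235 222 193 151  98  73  71]
 [116 111 110 139 175 209 229 237 238 236 223 193 151  98  72  73]
 [114 111 110 136 173 204 227 237 239 235 223 195 154  99  74  74]
 [113 114 112 132 164 197 226 236 239 237 225 195 157 104  77  73]
 [115 116 116 136 168 199 225 237 239 237 227 201 169 131 117 115]
 [149 145 143 152 180 206 226 237 239 237 227 210 181 153 147 145]
 [155 154 153 160 181 206 225 237 239 237 228 211 186 162 156 155]
 [154 155 152 155 175 202 225 236 238 236 228 210 183 159 149 148]]
```

View pics/w1c.png

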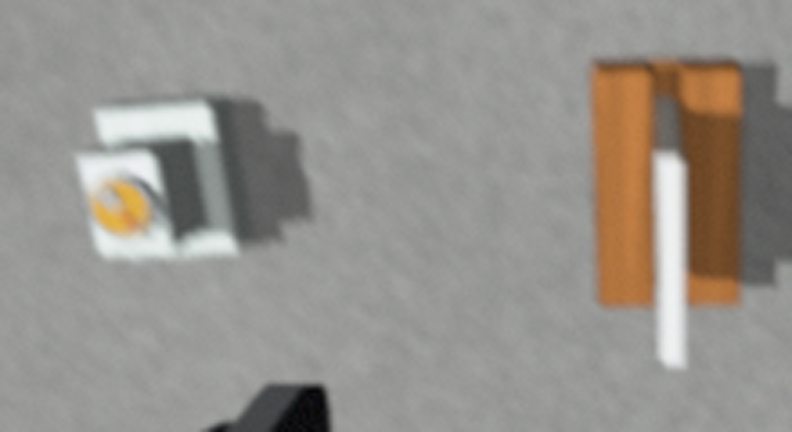

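Plate: centre (525,-347), measured 70×8 mm as specified, aligned within 0.5°. Grasping it near the top.

Request:
play_rows([
  [-2,0.25,4.5,0,0],
  [-4,0.47,9,0,0],
  [-4,0.47,13.5,0,0],
  [-4,0.47,17,0,0.4],
  [-4,0.47,19.1,0,0.5],
  [-4,0.47,19.1,0,0.7],
  [-4,0.47,19.1,0,1],
  [-4,0.47,19.1,0,1],
])

```text
clock: 1.8
eef_pos: [524.5, -349.5, 105.8]
tool_rot: [3.14, -0.002, 0.001]
force: [0.1, -0.3, 0.2]
width: 12.1
```

Request:
play_rows([
  [0,0,0,0,1],
  [0,0,0,0,1],
  [0,0,0,0,1],
  [0,0,0,0,1],
])

```text
clock: 2.2
eef_pos: [524.6, -349.5, 106.0]
tool_rot: [3.14, -0.003, 0.001]
force: [0.5, 0.3, 6.4]
width: 5.1
```

Request:
play_rows([
  [0,0,-1,0,1],
  [0,0,-2,0,1],
  [0,0,-3.5,0,1],
  [0,0,-6,0,1],
  [0,0,-9,0,1],
  [0,0,-12,0,1],
  [0,0,-14,0,1],
  [0,0,-14,0,1],
])

```text
clock: 3.0
eef_pos: [525.1, -349.8, 248.2]
tool_rot: [3.138, -0.006, 0.001]
force: [0.1, -0.2, -0.8]
width: 5.2
```

```bash
python3 - <<'E'
from h import *
s=status.read_state();print(s["clock"],s["eef_pos"],s["force"],s["torque"],s["width"])
c=cam("wrist"); np.save("w2.npy",c,allow_pickle=True); save(c,"w2.png",s=1)
t=cam("side"); np.save("s2.npy",t,allow_pickle=True)
im=np.zeros((400,900,3),np.uint8); im[:,:640]=c["img"]; im[:260,640:]=t["img"][60:320,370:630]
cv2.imwrite("pics/w2.png",cv2.resize(im[:,:,::-1],(800,356)))
E
```

```text
3.0 [ 525.12899836 -349.84415207  248.23871014] [ 0.11204882 -0.15837915 -0.82727723] [ 0.01576536 -0.01376325 -0.0664386 ] 5.201039076718565
```

View pics/w2.png

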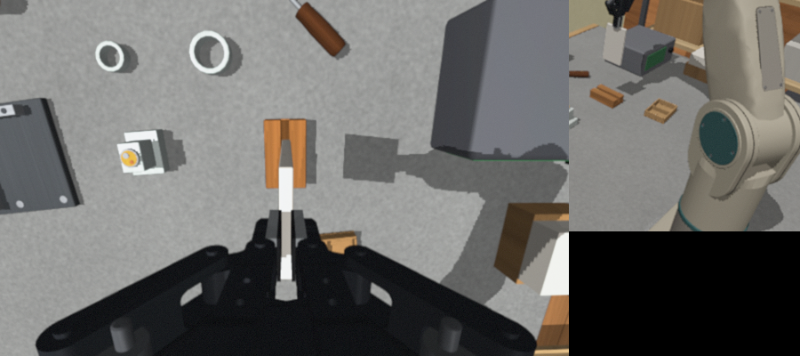

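Request:
play_rows([
  [0,-3,-1,0,1],
  [0,-7,-2,0,1],
  [0,-12,-3,0,1],
  [0,-17,-4,0,1],
  [0,-22,-5,0,1],
  [0,-27,-5,0,1],
  [0,-32,-5,0,1],
  [0,-37,-5,0,1],
])

```text
clock: 3.9
eef_pos: [521.9, 20.4, 293.0]
tool_rot: [3.141, 0.002, 0.001]
force: [1.3, 0.2, -1.0]
width: 5.3
```

Request:
play_rows([
  [0,-4.5,-1,0,1],
  [0,-8,-2,0,1],
  [0,-11,-3,0,1],
  [0,-13,-4,0,1],
  [0,-13,-5,0,1],
  [0,-13,-5,0,1],
  [0,-13,-5,0,1],
])

```text
clock: 4.6
eef_pos: [522.9, 146.6, 343.4]
tool_rot: [3.14, 0.001, -0.001]
force: [-0.2, -0.6, -1.5]
width: 5.0
```

```bash
python3 - <<'E'
from h import *
s=status.read_state();print(s["clock"],s["eef_pos"],s["tool_rot"],s["qd"].round(3))
c=cam("wrist"); np.save("w3.npy",c,allow_pickle=True); save(c,"w3.png",s=1.25)
E
```

```text
4.6 [522.88649305 146.61819317 343.36185311] [ 3.14010847e+00  1.24342878e-03 -1.49017604e-03] [ 0.007  0.002 -0.001  0.01  -0.005 -0.    -0.   ]
```

View pics/w3.png

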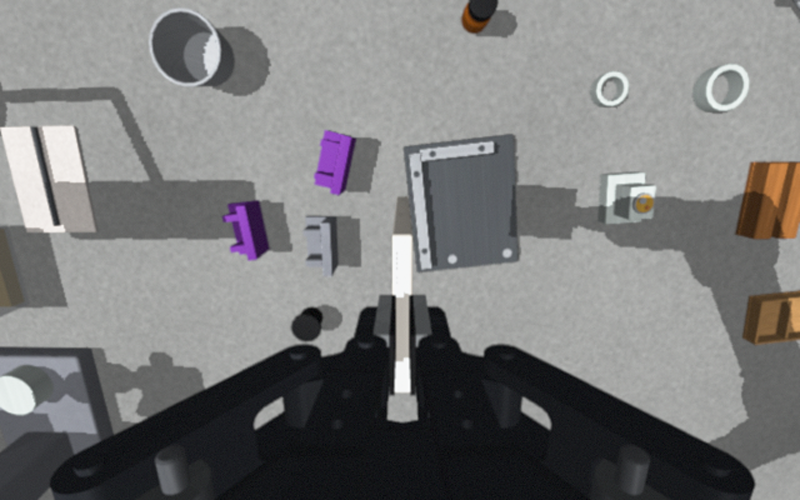

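The grey rest is at (320,245) with its wall front edge around x=331, and the stage's corner is at (406,146). I'll take a closer crop with gradients for the wall and fence lines.

```bash
python3 - <<'E'
from h import *
c=np.load("w3.npy",allow_pickle=True).item(); g=cv2.cvtColor(c["img"],cv2.COLOR_RGB2GRAY).astype(int)
print(g[168:226:5,242:278])
a=c["img"][160:230,230:300]; b=c["img"][105:220,315:420]
A=cv2.resize(a,(420,420),interpolation=cv2.INTER_CUBIC); B=cv2.resize(b,(383,420),interpolation=cv2.INTER_CUBIC)
cv2.imwrite("pics/w3c.png",np.hstack([A,B[:,:380]])[:,:,::-1])
E
```

```text
[[174 175 171 170 168 169 165 166 168 171 168 166 165 164 164 169 168 166
  166 164 164 161 166 166 166 165 164 164 166 167 168 168 169 166 163 162]
 [170 167 151 128 120 120 117 118 117 118 120 120 119 117 119 121 122 120
  104  88  87  83  83  83  83  85  89 102 111 112 113 114 116 114 114 112]
 [168 165 163 162 163 162 163 162 163 163 163 161 158 161 157 136 124 121
  121 123 118  95  67  56  53  54  63  84 102  99 100 101  98 100 100 101]
 [163 140 116 103 100 101  99  98 101  97 100  99  99 110 146 166 170 169
  168 167 164 146  92  57  52  54  59  79  97 102 103 106 102 102 103 101]
 [165 166 163 162 160 161 159 159 160 159 158 160 158 153 143 156 168 167
  165 165 165 156 100  57  53  54  56  75  96 105 103 104 101 102 101 103]
 [165 168 168 167 161 160 162 160 161 159 158 158 159 154 148 163 166 164
  164 163 166 158 107  59  53  52  52  65  93 102 102 101 103 104 105 102]
 [165 164 164 163 162 161 161 161 160 161 162 161 162 162 163 175 165 163
  160 161 164 154 113  69  55  51  51  61  86  98  99 102 102 102 101 100]
 [166 169 171 174 162 145 116 105 104 104 103 105 103 102 106 129 155 162
  161 161 162 161 143  90  56  55  54  59  78  97 103 104 100 100  99 102]
 [171 170 155 137 129 129 129 127 128 130 128 128 129 127 126 130 154 162
  162 161 162 162 152  98  58  52  54  56  76  97 102 104 103 102 109 107]
 [170 171 166 165 165 164 162 162 160 161 162 162 159 161 161 162 162 161
  159 157 158 160 155 101  59  52  59 103 148 161 163 162 162 161 162 160]
 [165 166 166 164 166 168 169 167 164 163 163 164 163 162 162 164 167 164
  160 159 160 159 152 106  94 136 161 169 171 169 170 171 170 168 165 164]
 [170 167 168 171 168 167 168 171 172 170 170 166 162 158 159 159 163 166
  170 171 166 164 165 165 166 167 169 166 165 166 169 170 166 165 161 161]]
```

View pics/w3c.png

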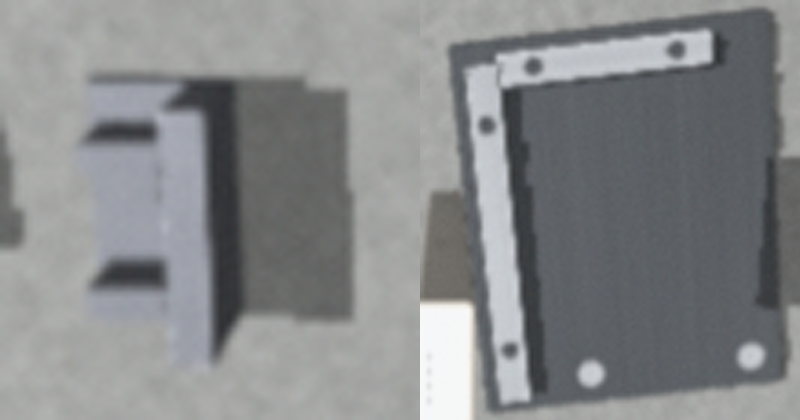

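```bash
python3 - <<'E'
from h import *
c=np.load("w3.npy",allow_pickle=True).item(); g=cv2.cvtColor(c["img"],cv2.COLOR_RGB2GRAY).astype(float)
def cross(v,lv):
    i=np.where((v[:-1]>lv)&(v[1:]<=lv))[0][0]; return i+(v[i]-lv)/(v[i]-v[i+1])
def lab(n,p,z):
    P=plane(c,p,z)[:,:2]; m=P.mean(0); u=np.linalg.svd(P-m)[2][0]; r=(P-m)@[-u[1],u[0]]
    print(n,m.round(1),"dir deg",round(np.degrees(np.arctan2(u[1],u[0]))%180,2),"ends",P[[0,-1]].round(1).tolist(),"rms",r.std().round(2)); return m,u
lab("wall front",[(260+cross(g[y,260:272],108),y) for y in range(182,219,2)],50)
s=380/105
P=lambda X,Y:(315+(X-420)/s,105+Y/s)
for y in (135,160,190,210): print(g[y,325:350].astype(int))
print(g[115:140,360].astype(int))
def f(y):
    x0=int(P(500+28*((y-105)*s-87)/313,0)[0])-4; return x0+cross(g[y,x0:x0+12],130)
m1,u1=lab("long",[(f(y),y) for y in range(134,212,3)],28)
def h(x):
    y0=int(105+(87-25*((x-315)*s+420-500)/215)/s)-4; return y0+cross(g[y0:y0+12,x],135)
m2,u2=lab("short",[(x,h(x)) for x in range(344,393,3)],28)
k=np.linalg.solve(np.c_[u1,-u2],m2-m1); print("corner",m1+k[0]*u1)
print("wall corners",plane(c,[(264,178.3),(265.5,220.3)],50))
E
```

```text
wall front [463.5 236. ] dir deg 179.19 ends [[492.5, 235.5], [433.8, 236.7]] rms 0.18
[102  99 106 146 191 200 199 196 192 193 194 184 118  65  60  61  61  68
  91  97  97  97  96  96  98]
[102 103 102 101  98 128 190 202 202 202 202 200 197 197 178 111  63  62
  60  60  71  89 100  97  99]
[247 247 248 242 200 124  96  95 114 168 195 203 201 203 202 200 200 179
 109  63  62  59  70  90  96]
[247 247 247 238 200 169 156 126  98  93 105 146 187 198 199 197 197 201
 196 164  99  63  60  61  69]
[ 97 134 194 201 193 192 192 194 198 199 178 110  78  95  97  98  98  97
  96  96  99  99  98  98  97]
long [504.  115.4] dir deg 6.43 ends [[563.6, 122.3], [441.7, 108.5]] rms 0.23
short [577.4  74.4] dir deg 96.51 ends [[573.3, 111.3], [581.7, 37.5]] rms 0.25
corner [571.86460478 123.04743352]
wall corners [[498.34857529 234.73005872  50.        ]
 [429.92771962 235.99141438  50.        ]]
```

Wall front face is at y≈236, x centre≈464, yaw −0.8°. The fence corner is at (571.9,123.0), with stage yaw 6.45°. Next I'll carry the plate in front of the wall and touch the wall gently as a reference.

Request:
play_rows([
  [-2.5,-2.5,2,0.8,1],
  [-5,-5,6,0.8,1],
  [-5.9,-6.6,10.5,0.8,1],
  [-5.9,-6.6,15,0.8,1],
  [-5.9,-6.6,19,0.8,1],
  [-5.9,-6.6,22,0.8,1],
  [-5.9,-6.6,23.2,0.8,1],
  [-5.9,-6.6,23.2,0.8,1],
])

```text
clock: 5.45
eef_pos: [463.2, 212.9, 110.7]
tool_rot: [3.139, 0.003, -0.015]
force: [-0.7, -0.3, -0.6]
width: 5.0
```

Request:
play_rows([
  [0,-0.4,0,0,1],
  [0,-0.8,0,0,1],
  [0,-1.1,0,0,1],
  [0,-1.3,0,0,1],
  [0,-1.4,0,0,1],
  [0,-1.5,0,0,1],
  [0,-1.6,0,0,1],
])

```text
clock: 6.15
eef_pos: [464.3, 230.4, 112.2]
tool_rot: [3.142, -0.0, -0.013]
force: [-0.4, -0.4, -1.1]
width: 5.1
```

Request:
play_rows([
  [0,-0.1,0,0,1],
  [0,-0.2,0,0,1],
  [0,-0.2,0,0,1],
])

```text
clock: 6.45
eef_pos: [464.3, 232.4, 112.1]
tool_rot: [3.141, 0.0, -0.013]
force: [-0.1, 0.1, -1.2]
width: 4.9
```

Request:
play_rows([
  [0,-0.1,0,0,1],
  [0,-0.2,0,0,1],
  [0,-0.2,0,0,1],
])

```text
clock: 6.75
eef_pos: [464.4, 234.3, 112.1]
tool_rot: [3.141, 0.0, -0.013]
force: [-0.1, -1.0, -0.9]
width: 5.2
```

Request:
play_rows([
  [0,-0.1,0,0,1],
  [0,-0.1,0,0,1],
])

```text
clock: 6.95
eef_pos: [464.3, 235.3, 112.1]
tool_rot: [3.141, 0.0, -0.013]
force: [1.0, -1.7, 0.1]
width: 4.7
```

Request:
play_rows([
  [0,-0.1,0,0,1],
  [0,-0.2,0,0,1],
  [0,-0.2,0,0,1],
])

```text
clock: 7.25
eef_pos: [464.4, 237.3, 112.1]
tool_rot: [3.141, 0.0, -0.013]
force: [0.1, -2.1, 0.6]
width: 5.1
```

Request:
play_rows([
  [0,0.8,0,0,1],
  [0,1.6,0,0,1],
  [0,1.83,0,0,1],
  [0,1.83,0.5,0,1],
  [0,1.83,0.9,0,1],
  [0,1.83,1.1,0,1],
  [0,1.83,1.1,0,1],
])

```text
clock: 7.95
eef_pos: [463.8, 219.3, 100.6]
tool_rot: [3.141, 0.001, -0.013]
force: [0.3, -0.3, -0.2]
width: 5.2
```

```bash
python3 - <<'E'
from h import *
s=status.read_state();print(s["clock"],s["eef_pos"],s["force"],s["torque"])
c=cam("side"); np.save("s4.npy",c,allow_pickle=True); w=cam("wrist"); np.save("w4.npy",w,allow_pickle=True)
p=proj(c,[[464,236,40]])[0].astype(int); print(p)
x,y=p; a=c["img"][y-85:y+55,x-60:x+80]; a=cv2.resize(a,(420,420),interpolation=cv2.INTER_CUBIC)
b=w["img"][:,150:500]; b=cv2.resize(b,(368,420))
cv2.imwrite("pics/s4.png",np.hstack([a,b])[:,:,::-1])
E
```

```text
7.95 [463.81553892 219.30890569 100.61581623] [ 0.27842844 -0.31097575 -0.21662675] [-0.00985187  0.01651513 -0.07515374]
[270 263]
```

View pics/s4.png

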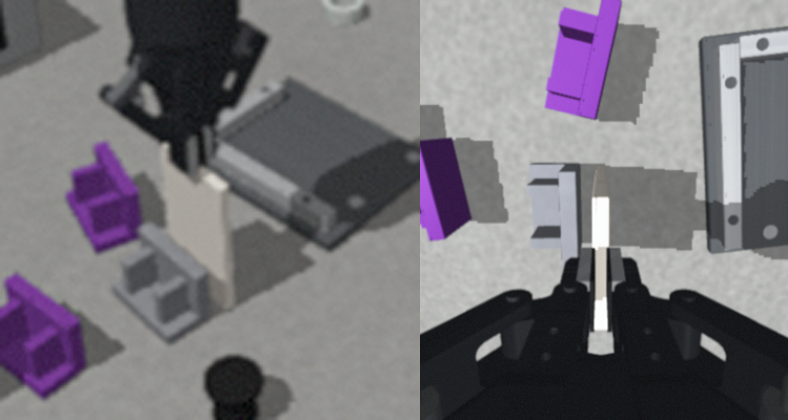

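Plate stands in front of the grey wall, centred on it, with a small gap. Lowering it until it touches.

Request:
play_rows([
  [0,0,0.05,0,1],
  [0,0,0.1,0,1],
  [0,0,0.1,0,1],
])

```text
clock: 8.35
eef_pos: [464.2, 219.1, 100.2]
tool_rot: [-3.142, -0.0, -0.013]
force: [-0.6, -0.1, -1.1]
width: 5.1
```

Request:
play_rows([
  [0,0,0.05,0,1],
  [0,0,0.1,0,1],
  [0,0,0.1,0,1],
])

```text
clock: 8.65
eef_pos: [464.2, 219.5, 100.0]
tool_rot: [-3.141, -0.001, -0.013]
force: [-1.8, 0.3, 7.1]
width: 5.2
```

Request:
play_rows([
  [0,0,-0.1,0,1],
  [0,0,-0.1,0,0.85],
  [0,0,-0.1,0,0.8],
  [0,0,-0.1,0,0.75],
  [0,0,-0.1,0,0.71],
  [0,0,-0.1,0,0.71],
  [0,0,-0.1,0,0.71],
])

```text
clock: 9.35
eef_pos: [464.2, 219.1, 100.1]
tool_rot: [3.142, 0.0, -0.013]
force: [0.5, 0.4, 0.6]
width: 24.7
```

Request:
play_rows([
  [0,-0.3,0,0,0.71],
  [0,-0.6,0,0,0.71],
  [0,-0.8,0,0,0.71],
  [0,-1.0,0,0,0.71],
  [0,-1.2,0,0,0.71],
  [0,-1.4,0,0,0.71],
  [0,-1.55,0,0,0.71],
  [0,-1.7,0,0,0.71],
])

```text
clock: 10.15
eef_pos: [464.4, 236.2, 100.1]
tool_rot: [3.142, -0.0, -0.013]
force: [0.6, 0.2, 0.1]
width: 24.8
```

Request:
play_rows([
  [0,-0.15,0,0,0.71],
  [0,-0.3,0,0,0.71],
  [0,-0.45,0,0,0.71],
  [0,-0.6,0,0,0.71],
  [0,-0.8,0,0,0.71],
  [0,-1.0,0,0,0.71],
  [0,-1.1,0,0,0.71],
  [0,-1.1,0,0,0.71],
])

```text
clock: 10.95
eef_pos: [464.5, 247.3, 100.2]
tool_rot: [-3.141, -0.0, -0.013]
force: [-0.1, -0.2, 0.9]
width: 25.0
```

```bash
python3 - <<'E'
from h import *
s=status.read_state();print(s["clock"],s["eef_pos"],s["force"],s["torque"])
c=cam("side"); np.save("s5.npy",c,allow_pickle=True); w=cam("wrist"); np.save("w5.npy",w,allow_pickle=True)
x,y=270,263; a=c["img"][y-85:y+55,x-60:x+80]; a=cv2.resize(a,(420,420),interpolation=cv2.INTER_CUBIC)
b=w["img"][:,150:500]; b=cv2.resize(b,(368,420))
cv2.imwrite("pics/s5.png",np.hstack([a,b])[:,:,::-1])
E
```

```text
10.95 [464.5216966  247.34670459 100.16180345] [-0.05553817 -0.17655978  0.92839525] [-0.01139417  0.06176743 -0.05737253]
```

View pics/s5.png

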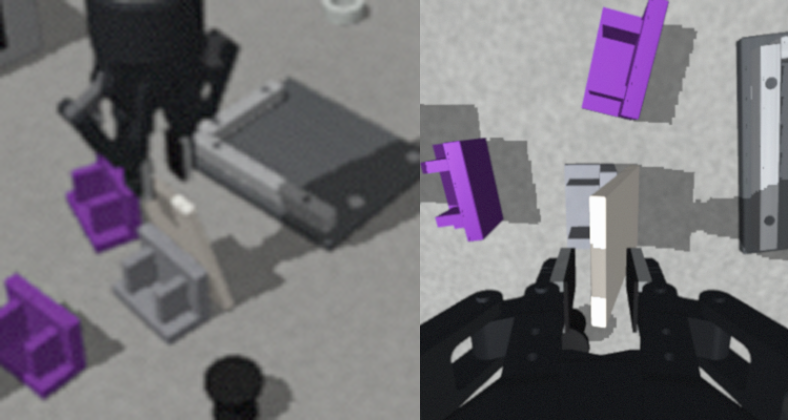

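The plate now leans on the wall top, clear of both fingers. Lifting straight off and moving to view the block.

Request:
play_rows([
  [0,0,-0.5,0,0.71],
  [0,0,-1.2,0,0.71],
  [0,0,-2.2,0,0.71],
  [0,0,-4,0,0.71],
  [0,0,-7.5,0,0.5],
  [0,0,-12,0,0],
  [0,2,-16,0,0],
  [1,6,-19,0,0],
])

```text
clock: 11.85
eef_pos: [473.2, 190.9, 293.2]
tool_rot: [-3.138, -0.003, -0.007]
force: [0.9, 1.2, -0.7]
width: 81.2
```

Request:
play_rows([
  [1,5,0,0,0],
  [2,10,0,0,0],
  [3,15,0,0,0],
  [4,20,0,0,0],
  [5,25,0,0,0],
  [6,30,0,0,0],
  [7,33,0,0,0],
  [7,33,0,0,0],
])

```text
clock: 12.65
eef_pos: [539.2, -150.5, 290.5]
tool_rot: [3.137, -0.002, -0.023]
force: [-1.5, 0.1, -0.4]
width: 85.6
```

```bash
python3 - <<'E'
from h import *
s=status.read_state();print(s["clock"],s["eef_pos"],s["tool_rot"])
c=cam("wrist"); np.save("w6.npy",c,allow_pickle=True)
sd=cam("side"); np.save("s6.npy",sd,allow_pickle=True)
p=proj(c,[[525,-138,30]])[0].astype(int); print(p); x,y=p
a=cv2.resize(c["img"][y-60:y+60,x-60:x+60],(420,420),interpolation=cv2.INTER_CUBIC)
b=cv2.resize(sd["img"][178:318,210:335],(375,420),interpolation=cv2.INTER_CUBIC)
cv2.imwrite("pics/w6.png",np.hstack([a,b])[:,:,::-1])
E
```

```text
12.65 [ 539.1701507  -150.50644782  290.49376348] [ 3.13718827e+00 -1.82115870e-03 -2.28554062e-02]
[312 176]
```

View pics/w6.png

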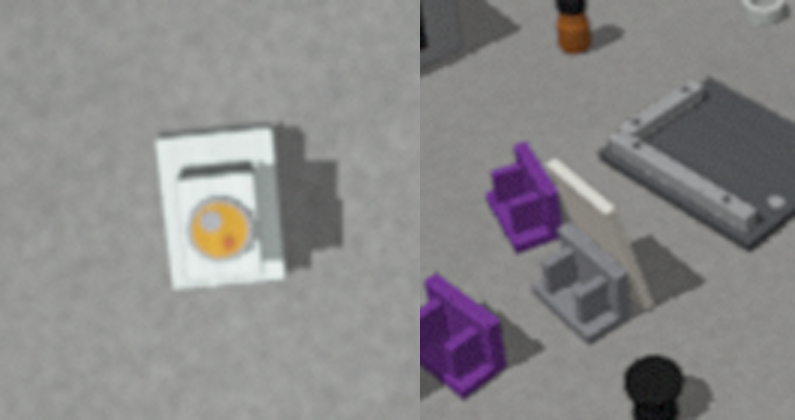

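Plate still leans against the grey wall. Foot corners of the block in the crop are (157,138), (272,128), (284,277), (173,289), and the movement is at (220,230).

```bash
python3 - <<'E'
from h import *
c=np.load("w6.npy",allow_pickle=True).item()
q=lambda X,Y:(252+X/3.5,116+Y/3.5)
F=plane(c,[q(157,138),q(272,128),q(284,277),q(173,289)],22)[:,:2]
print(F.round(1),F.mean(0)); e=np.diff(np.r_[F,F[:1]],axis=0); print(np.hypot(*e.T).round(1),np.degrees(np.arctan2(e[:,1],e[:,0])).round(1))
T=plane(c,[q(180,178),q(252,173),q(262,270),q(188,279)],58)[:,:2]; e=np.diff(np.r_[T,T[:1]],axis=0); print("grip",T.mean(0),np.hypot(*e.T).round(1),np.degrees(np.arctan2(e[:,1],e[:,0])).round(1))
print("mov",plane(c,[q(220,230)],62))
hsv=cv2.cvtColor(c["img"],cv2.COLOR_RGB2HSV); m=(hsv[...,1]>110)&(hsv[...,2]>100); x0,y0=map(int,q(220,230)); blobs(c,m,(x0-15,y0-15,x0+15,y0+15),62,10)
E
```

```text
[[ 554.3 -117. ]
 [ 557.2 -163.8]
 [ 494.6 -167.9]
 [ 490.5 -120.9]] [ 524.113923   -142.38996684]
[47.  62.8 47.2 63.9] [ -86.4 -176.3   95.     3.5]
grip [ 524.713203   -142.55608557] [27.2 37.8 28.8 39.4] [ -87.4 -175.4   95.7    2.3]
mov [[ 523.85996017 -142.39642606   62.        ]]
px (307, 174, 15, 15) ctr [ 524.8 -141.3] size [18.5 18.9] ang 88.6 corners [[515.0999755859375, -150.3000030517578], [534.0, -150.8000030517578], [534.4000244140625, -132.1999969482422], [515.5999755859375, -131.8000030517578]]
```

Request:
play_rows([
  [-0.8,-0.4,4,-2.5,0],
  [-1.5,-0.78,9,-5.2,0],
  [-1.5,-0.78,14,-5.2,0],
  [-1.5,-0.78,18.5,-5.2,0],
  [-1.5,-0.78,22,-5.2,0],
  [-1.5,-0.78,24,-5.2,0],
  [-1.5,-0.78,25,-5.2,0],
  [-1.5,-0.78,25,-5.2,0.3],
])

```text
clock: 13.55
eef_pos: [523.8, -133.5, 39.0]
tool_rot: [-3.14, 0.002, 0.079]
force: [-0.4, -0.1, -0.2]
width: 73.3
```

Request:
play_rows([
  [0,0,0,0,0.5],
  [0,0,0,0,0.6],
  [0,0,0,0,0.7],
  [0,0,0,0,1],
  [0,0,0,0,1],
  [0,0,0,0,1],
  [0,0,0,0,1],
])

```text
clock: 14.25
eef_pos: [526.3, -138.0, 42.1]
tool_rot: [3.138, -0.005, 0.076]
force: [-0.9, -3.7, 11.2]
width: 21.5
```

Request:
play_rows([
  [0,0,-0.3,0,1],
  [0,0,-0.8,0,1],
  [0,0,-1.5,0,1],
  [0,0,-1.5,0,1],
])

```text
clock: 14.65
eef_pos: [524.8, -134.9, 55.4]
tool_rot: [3.141, -0.001, 0.078]
force: [0.2, -1.0, -2.7]
width: 21.7
```

```bash
python3 - <<'E'
from h import *
s=status.read_state();print(s["clock"],s["eef_pos"],s["tool_rot"],s["force"],s["torque"],s["width"])
c=cam("wrist"); sd=cam("side"); np.save("w7.npy",c,allow_pickle=True)
p=proj(c,[[525,-138,50]])[0].astype(int); q=proj(sd,[[525,-138,40]])[0].astype(int); print(p,q)
a=cv2.resize(c["img"][max(0,p[1]-80):p[1]+80,p[0]-80:p[0]+80],(420,420),interpolation=cv2.INTER_CUBIC)
b=cv2.resize(sd["img"][q[1]-60:q[1]+40,q[0]-50:q[0]+50],(380,420),interpolation=cv2.INTER_CUBIC)
cv2.imwrite("pics/w7.png",np.hstack([a,b])[:,:,::-1])
E
```

```text
14.65 [ 524.77236085 -134.9105419    55.43407987] [ 3.14149364e+00 -1.31679793e-03  7.78466588e-02] [ 0.1535802  -0.97414049 -2.7497094 ] [-0.01831349 -0.03216005 -0.01526831] 21.66567715123003
[327 234] [365 187]
```

View pics/w7.png

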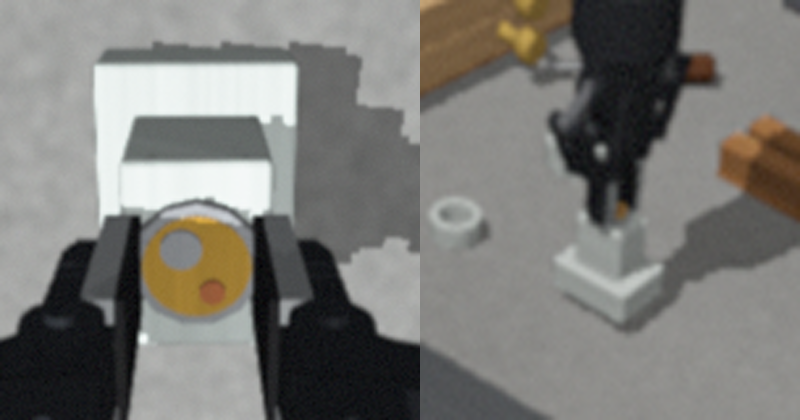

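The block is held (2.7 N weight), but the 21.7 mm opening does not match the 30 mm grip. I'll check by projection where the pads sit on it.

```bash
python3 - <<'E'
from h import *
c=np.load("w7.npy",allow_pickle=True).item(); s=status.read_state()
R=Ro.from_euler('xyz',s["tool_rot"]).as_matrix(); t=s["eef_pos"]
def tp(P): 
    p=proj(c,np.array(P)@R.T+t); return ((p-[247,154])/(160/420)).round(0).tolist()
print("tip inner +-13/15:",tp([[11,-13,11],[11,13,11],[11,-15,11],[11,15,11],[11,-15,-30],[11,15,-30]]))
# block height: observe px of grip top front edge & movement; assume block z offset
q=lambda X,Y:(247+X*160/420,154+Y*160/420)
for z in (62,66,70,74,78): 
    P=plane(c,[q(120,160),q(270,160)],z); M=plane(c,[q(142,265),q(252,265)],z); F=plane(c,[q(95,62),q(297,64)],z-36)
    print(z,"grip top w",np.linalg.norm(P[1]-P[0]).round(1),"mov d",np.linalg.norm(M[1]-M[0]).round(1),"foot w",np.linalg.norm(F[1]-F[0]).round(1),P.mean(0).round(1),M.mean(0).round(1),F.mean(0).round(1))
E
```

```text
tip inner +-13/15: [[139.0, 157.0], [253.0, 157.0], [131.0, 157.0], [261.0, 157.0], [113.0, 228.0], [280.0, 228.0]]
62 grip top w 30.8 mov d 23.4 foot w 49.4 [ 540.6 -133.4   62. ] [ 517.2 -135.6   62. ] [ 553.7 -132.6   26. ]
66 grip top w 30.0 mov d 22.8 foot w 48.4 [ 541.9 -133.3   66. ] [ 519.1 -135.5   66. ] [ 554.5 -132.6   30. ]
70 grip top w 29.2 mov d 22.2 foot w 47.4 [ 543.3 -133.2   70. ] [ 521.  -135.3   70. ] [ 555.3 -132.5   34. ]
74 grip top w 28.3 mov d 21.6 foot w 46.3 [ 544.6 -133.1   74. ] [ 523.  -135.2   74. ] [ 556.  -132.4   38. ]
78 grip top w 27.5 mov d 21.0 foot w 45.3 [ 545.9 -133.    78. ] [ 524.9 -135.    78. ] [ 556.8 -132.4   42. ]
```

```bash
python3 - <<'E'
from h import *
s4=np.load("s4.npy",allow_pickle=True).item()
f=lambda P:((proj(s4,P)-[210,178])*3).round(0).tolist()
print("s4 crop: plate top corners",f([[429,219,120],[499,219,120]]),"tips z89 x464+-11",f([[453,219,89],[475,219,89]]),"z120",f([[464,219,120]]))
s=status.read_state(); print(s["clock"],s["eef_pos"])
f=lambda P:((proj(s4,P)-[315,127])*[3.8,4.2]).round(0)+[420,0]
x,y,z=s["eef_pos"]
print("w7 side: tips",f([[x,y,z-11],[x,y,z+8]]).tolist(),"grip top corners if lifted 13",f([[x+i,y+j,71] for i,j in((-20,-15),(-20,15),(20,15),(20,-15))]).tolist(), "if 0", f([[x+i,y+j,58] for i,j in((-20,-15),(-20,15),(20,15),(20,-15))]).tolist(),"foot bottom corner lift13",f([[x-32,y+24,13],[x-32,y+24,0]]).tolist())
E
```

```text
s4 crop: plate top corners [[224.0, 188.0], [163.0, 140.0]] tips z89 x464+-11 [[205.0, 204.0], [186.0, 189.0]] z120 [[193.0, 163.0]]
14.75 [ 524.33187887 -134.89321353   54.70855437]
w7 side: tips [[610.0, 250.0], [611.0, 226.0]] grip top corners if lifted 13 [[647.0, 219.0], [619.0, 237.0], [577.0, 211.0], [606.0, 194.0]] if 0 [[646.0, 236.0], [617.0, 254.0], [576.0, 227.0], [605.0, 210.0]] foot bottom corner lift13 [[617.0, 324.0], [615.0, 340.0]]
```

The evidence agrees: the tips sit higher than expected, at the top of the block, so the pads are holding the watch movement rather than the grip. I'll set it down, open and re-grip lower, watching the force.

Request:
play_rows([
  [0,0,0.5,0,1],
  [0,0,1.0,0,1],
  [0,0,1.2,0,1],
  [0,0,1.3,0,1],
  [0,0,1.3,0,0.8],
  [0,0,1.3,0,0.6],
  [0,0,1.3,0,0.45],
  [0,0,1.3,0,0.45],
])

```text
clock: 15.55
eef_pos: [524.5, -135.2, 41.4]
tool_rot: [3.142, -0.0, 0.077]
force: [-0.1, 0.4, -0.4]
width: 47.0
```

Request:
play_rows([
  [-0.2,0,0.3,0,0.45],
  [-0.3,0,0.6,0,0.45],
  [-0.3,0,0.6,0,0.45],
])

```text
clock: 15.85
eef_pos: [520.5, -135.3, 34.9]
tool_rot: [-3.141, 0.001, 0.077]
force: [-0.4, 0.3, -0.7]
width: 47.0
```

Request:
play_rows([
  [0,0,0.3,0,0.45],
  [0,0,0.6,0,0.45],
  [0,0,0.6,0,0.45],
])

```text
clock: 16.15
eef_pos: [521.0, -135.3, 29.1]
tool_rot: [-3.141, 0.001, 0.077]
force: [-0.1, 0.1, 0.5]
width: 47.2
```

```bash
python3 - <<'E'
from h import *
s=status.read_state();print(s["clock"],s["eef_pos"],s["force"])
c=cam("side"); np.save("s8.npy",c,allow_pickle=True); w=cam("wrist"); np.save("w8.npy",w,allow_pickle=True)
f=lambda P:((proj(c,P)-[325,137])*5).round(0).tolist()
x,y,z=s["eef_pos"]; print("near top corners z58",f([[x-20,y+15,58],[x+20,y+15,58]]),"z22",f([[x-20,y+15,22],[x+20,y+15,22]]))
a=cv2.resize(c["img"][137:217,325:405],(400,400),interpolation=cv2.INTER_CUBIC)
b=cv2.resize(w["img"][150:310,245:405],(400,400),interpolation=cv2.INTER_CUBIC)
cv2.imwrite("pics/s8.png",np.hstack([a,b])[:,:,::-1])
E
```

```text
16.15 [ 521.00308343 -135.29379133   29.0981686 ] [-0.13127245  0.12093656  0.48238988]
near top corners z58 [[215.0, 254.0], [160.0, 223.0]] z22 [[210.0, 309.0], [157.0, 277.0]]
```

View pics/s8.png

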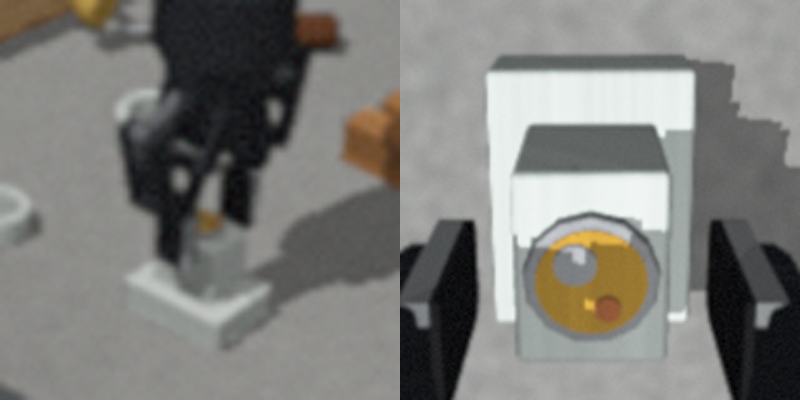

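Last permitted view: the open tips stand about 45 mm high, beside the upper part of the grip, and the block is centred between the pads. Going 9 mm lower, then closing.

Request:
play_rows([
  [0,0,0.3,0,0.45],
  [0,0,0.6,0,0.45],
  [0,0,0.9,0,0.45],
  [0,0,0.9,0,0.45],
])

```text
clock: 16.65
eef_pos: [520.9, -135.3, 20.1]
tool_rot: [-3.141, 0.001, 0.077]
force: [-0.5, 0.2, 0.5]
width: 46.8
```

Request:
play_rows([
  [0,0,0,0,0.55],
  [0,0,0,0,0.7],
  [0,0,0,0,1],
  [0,0,0,0,1],
  [0,0,0,0,1],
  [0,0,0,0,1],
])

```text
clock: 17.25
eef_pos: [521.4, -135.3, 20.8]
tool_rot: [-3.142, -0.0, 0.078]
force: [-1.4, 0.2, 3.7]
width: 28.9
```

Request:
play_rows([
  [0,0,-1.5,0,1],
  [0,0,-4,0,1],
  [0,0,-7,0,1],
  [0.4,-3,-7.5,-1,1],
  [1,-7.5,-7.5,-2,1],
  [1.7,-12,-7.5,-2,1],
  [2.3,-16.5,-7.5,-2,1],
  [2.77,-20,-7.5,-2,1],
])

```text
clock: 18.05
eef_pos: [532.7, 69.4, 95.0]
tool_rot: [-3.141, 0.001, 0.115]
force: [0.9, -0.1, -3.4]
width: 28.5
```

Request:
play_rows([
  [0,-1,0,0,1],
  [0,-1.5,0,0,1],
  [0,-1.5,0,0,1],
  [0,-1.5,0,0,1],
])

```text
clock: 18.45
eef_pos: [531.6, 78.9, 95.4]
tool_rot: [3.14, 0.001, 0.11]
force: [0.8, 0.7, -2.1]
width: 28.6
```

```bash
python3 - <<'E'
from h import *
s=status.read_state();print(s["clock"],s["eef_pos"],s["tool_rot"],s["force"],s["width"])
c=cam("wrist"); np.save("w9.npy",c,allow_pickle=True)
hsv=cv2.cvtColor(c["img"],cv2.COLOR_RGB2HSV)
z=s["eef_pos"][2]-20.8
# predicted vs seen block foot: white mask
w=(hsv[...,1]<30)&(hsv[...,2]>205); blobs(c,w,(240,120,420,300),z+22,200)
m=(hsv[...,1]>110)&(hsv[...,2]>80); blobs(c,m,(260,180,400,320),z+62,60)
E
```

```text
18.45 [531.58816985  78.87210063  95.40304369] [3.14026905e+00 5.73269672e-04 1.09750327e-01] [ 0.79151395  0.69543118 -2.10186597] 28.64887438471523
px (278, 182, 87, 70) ctr [544.   80.7] size [40.6 47.4] ang 6.2 corners [[521.2999877929688, 102.0], [526.4000244140625, 55.0], [566.7999877929688, 59.400001525878906], [561.7000122070312, 106.4000015258789]]
px (251, 134, 22, 122) ctr [551.9 114.2] size [68.6  8.8] ang 6.4 corners [[517.2999877929688, 114.69999694824219], [518.2999877929688, 105.9000015258789], [586.5, 113.5999984741211], [585.5, 122.4000015258789]]
px (269, 128, 120, 18) ctr [588.6  81.6] size [ 8.7 62.1] ang 6.2 corners [[580.9000244140625, 112.0], [587.5999755859375, 50.29999923706055], [596.2000122070312, 51.20000076293945], [589.5999755859375, 112.9000015258789]]
px (298, 251, 48, 43) ctr [532.6  79.2] size [20.7 20.4] ang 47.2 corners [[518.0, 78.5], [533.0, 64.5999984741211], [547.0999755859375, 79.80000305175781], [532.0999755859375, 93.69999694824219]]
```

Request:
play_rows([
  [0,0,2,0,1],
  [0,0,4,0,1],
  [0,0,5.2,0,1],
  [0,0,5.8,0,1],
  [0,0,6,0,1],
  [0,0,6,0,1],
])

```text
clock: 19.1
eef_pos: [532.1, 80.8, 35.7]
tool_rot: [3.142, -0.0, 0.112]
force: [-0.5, -0.7, -2.7]
width: 28.8
```

Request:
play_rows([
  [0,0,0.1,0,1],
  [0,0,0.2,0,1],
  [0,0,0.2,0,1],
])

```text
clock: 19.4
eef_pos: [531.9, 81.2, 33.9]
tool_rot: [-3.142, -0.001, 0.112]
force: [0.4, -0.2, -2.8]
width: 28.7
```

Request:
play_rows([
  [0,0,0.1,0,1],
  [0,0,0.1,0,1],
])

```text
clock: 19.6
eef_pos: [532.0, 81.2, 32.8]
tool_rot: [-3.142, -0.001, 0.112]
force: [0.9, 0.7, -0.9]
width: 29.0
```

Request:
play_rows([
  [0,0,0.05,0,1],
  [0,0,0.05,0,1],
])

```text
clock: 19.8
eef_pos: [532.0, 81.2, 32.8]
tool_rot: [-3.141, -0.001, 0.112]
force: [-1.2, 0.3, 5.3]
width: 28.7
```

Request:
play_rows([
  [0.3,-0.3,0,0,1],
  [0.6,-0.6,0,0,1],
  [0.8,-0.9,0,0,1],
  [0.8,-1.1,0,0,1],
  [0.8,-1.1,0,0,1],
])

```text
clock: 20.3
eef_pos: [539.0, 91.6, 32.7]
tool_rot: [3.14, -0.001, 0.111]
force: [-0.8, -2.2, 4.7]
width: 29.1
```

Request:
play_rows([
  [0,-0.1,0,0,1],
  [0,-0.2,0,0,1],
  [0,-0.3,0,0,1],
  [0,-0.3,0,0,1],
])

```text
clock: 20.7
eef_pos: [539.0, 94.5, 32.8]
tool_rot: [3.14, -0.002, 0.111]
force: [0.6, -3.5, 4.9]
width: 28.6
```

Request:
play_rows([
  [0,-0.1,0,0,1],
  [0,-0.2,0,0,1],
  [0,-0.2,0,0,1],
])

```text
clock: 21.0
eef_pos: [539.0, 95.1, 32.8]
tool_rot: [3.139, -0.002, 0.11]
force: [0.2, -5.8, 5.1]
width: 28.8
```

Request:
play_rows([
  [0.1,-0.1,0,0,1],
  [0.2,-0.1,0,0,1],
  [0.3,-0.1,0,0,1],
  [0.3,-0.1,0,0,1],
])

```text
clock: 21.4
eef_pos: [538.9, 95.1, 32.8]
tool_rot: [3.138, 0.004, 0.11]
force: [-4.3, -8.5, 11.7]
width: 28.9
```

Request:
play_rows([
  [0.1,-0.1,0,0,1],
  [0.2,-0.1,0,0,1],
  [0.3,-0.1,0,0,1],
  [0.3,-0.1,0,0,1],
])

```text
clock: 21.8
eef_pos: [539.0, 95.1, 32.9]
tool_rot: [3.137, 0.009, 0.109]
force: [-10.3, -10.5, 18.1]
width: 28.6
```

```bash
python3 - <<'E'
from h import *
s=status.read_state();print(s["clock"],s["eef_pos"],s["tool_rot"],s["force"],s["torque"])
c=cam("wrist"); np.save("w10.npy",c,allow_pickle=True); g=cv2.cvtColor(c["img"],cv2.COLOR_RGB2GRAY).astype(np.float32)
a=np.radians(6.45);u=np.array([np.cos(a),np.sin(a),0]);v=np.array([-np.sin(a),np.cos(a),0]); C=np.array([571.9,123.0,28])
def prof(base,d,r):
    P=np.array([base+d*t for t in r]); p=proj(c,P).astype(np.float32); return cv2.remap(g,p[:,0].reshape(1,-1),p[:,1].reshape(1,-1),1)[0].astype(int),p[[0,-1]].round(0).tolist()
r=np.arange(-12,18,1.)
print("across short fence (0=inner face)")
for o in(-5,-15,-25,-35,-44,-60): print(o,*prof(C+o*v,u,r))
print("across long fence")
for o in(-5,-15,-25,-35): print(o,*prof(C+o*u,v,r))
E
```

```text
21.8 [539.03323163  95.10537279  32.86212024] [3.13676063 0.00944961 0.1091205 ] [-10.33667862 -10.50127182  18.10720454] [-2.38809602  2.01273798  0.0943635 ]
across short fence (0=inner face)
-5 [248 249 248 249 249 249 249 245 216 130 114 105 101 163 217 222 223 222
 220 219 218 218 219 220 223 223 205 119  93 108] [[288.0, 196.0], [286.0, 144.0]]
-15 [250 250 250 250 250 250 250 247 219 132 116 113 113 167 216 206 136 104
 104 104 104 105 104 115 198 223 205 118  95 110] [[306.0, 196.0], [305.0, 144.0]]
-25 [249 249 249 249 249 249 249 245 213 131 115 114 114 168 215 220 222 221
 217 215 215 215 216 218 221 222 204 116  94 107] [[323.0, 195.0], [323.0, 144.0]]
-35 [248 249 249 249 249 249 249 245 212 131 115 114 114 163 215 220 220 219
 215 214 214 215 215 217 219 222 198 113  93 107] [[341.0, 195.0], [342.0, 144.0]]
-44 [249 249 249 249 249 249 249 245 209 128 114 112 111 160 213 219 220 219
 214 214 213 214 215 216 219 222 199 112  94 106] [[357.0, 195.0], [358.0, 144.0]]
-60 [103 103 104 103 104 104 103 103 104 104 103 104 106 160 212 219 221 219
 214 213 214 214 214 213 218 220 198 111  94 103] [[385.0, 195.0], [388.0, 143.0]]
across long fence
-5 [244 245 245 245 245 244 243 245 246 246 245 246 245 207 217 210 213 218
 217 218 219 219 220 221 221 223 191 103 137 187] [[300.0, 184.0], [248.0, 184.0]]
-15 [249 249 249 249 249 247 248 248 249 249 249 249 248 226 218 195 117 109
 108 105 104 104 105 131 206 218 191 111 137 179] [[301.0, 201.0], [250.0, 201.0]]
-25 [121 120 121 120 119 130 208 249 249 249 249 250 250 237 217 213 213 219
 218 219 221 221 221 220 220 220 179 112 147 188] [[301.0, 217.0], [251.0, 217.0]]
-35 [250 251 251 251 250 250 250 248 247 249 249 250 249 219 215 212 214 218
 218 218 221 222 221 219 220 220 176 113 144 184] [[301.0, 233.0], [252.0, 234.0]]
```

The profiles show the long fence touching but about 2.7 mm still open at the short fence, so the block is stuck by friction. I'll ease the down and side press so it can slide in x.

Request:
play_rows([
  [0,0.2,-0.1,0,1],
  [0,0.4,-0.15,0,1],
  [0,0.4,-0.15,0,1],
])

```text
clock: 22.15
eef_pos: [542.1, 95.4, 33.1]
tool_rot: [3.141, 0.004, 0.111]
force: [-4.3, -5.4, 0.8]
width: 28.9
```

Request:
play_rows([
  [0.1,-0.1,0,0,1],
  [0.3,-0.2,0.05,0,1],
  [0.4,-0.4,0.05,0,1],
  [0.4,-0.4,0.05,0,1],
])

```text
clock: 22.55
eef_pos: [542.1, 95.5, 33.0]
tool_rot: [3.136, 0.012, 0.11]
force: [-11.5, -12.5, 14.0]
width: 28.5
```

```bash
cat > chk.py <<'E'
from h import *
s=status.read_state();print(s["clock"],s["eef_pos"],s["tool_rot"],s["force"],s["torque"],s["width"])
c=cam("wrist"); g=cv2.cvtColor(c["img"],cv2.COLOR_RGB2GRAY).astype(np.float32)
a=np.radians(6.45);u=np.array([np.cos(a),np.sin(a),0]);v=np.array([-np.sin(a),np.cos(a),0]); C=np.array([571.9,123.0,28])
def prof(base,d,r):
    p=proj(c,np.array([base+d*t for t in r])).astype(np.float32); return cv2.remap(g,p[:,0].reshape(1,-1),p[:,1].reshape(1,-1),1)[0].astype(int)
r=np.arange(-6,4,.5)
for o in(-5,-25,-44): print("short",o,prof(C+o*v,u,r))
for o in(-5,-30,-60): print("long",o,prof(C+o*u,v,r))
E
python3 chk.py
```

```text
22.55 [542.05882001  95.47163581  32.96877929] [3.13637763 0.01167389 0.10959139] [-11.52880351 -12.49622851  14.02977472] [-2.71345878  2.36597827  0.01347837] 28.512524174905206
short -5 [249 248 248 248 248 248 248 247 244 235 216 168 127 125 155 192 213 221
 221 222]
short -25 [249 249 249 249 249 249 249 249 245 237 213 168 127 121 157 192 211 218
 220 221]
short -44 [249 249 249 249 249 249 249 248 245 236 209 167 130 123 161 197 213 218
 219 218]
long -5 [247 248 248 249 249 249 249 249 249 249 250 250 250 244 218 210 212 212
 208 209]
long -30 [250 249 248 246 245 245 249 249 249 249 249 250 248 241 211 210 214 214
 210 210]
long -60 [174 178 164 129  81  39  16  15  19  23  31  39  41  47  78 117 144 151
 144 121]
```

Request:
play_rows([
  [0,0,0.05,0,1],
  [0,0,0.05,0,1],
  [0,0,0.05,0,1],
])

```text
clock: 22.9
eef_pos: [542.1, 95.5, 33.0]
tool_rot: [3.137, 0.011, 0.11]
force: [-13.0, -12.4, 17.8]
width: 28.8
```

```bash
python3 - <<'E'
from h import *
a=np.load("s6.npy",allow_pickle=True).item()["img"]; c=cam("side"); b=c["img"]
d=np.abs(a.astype(int)-b).max(2); p=proj(c,[[430,219,0],[499,219,0],[430,250,116],[499,250,116]]); print(p.round(0))
print("rest/plate region diff",[(d[y:y+20,245:295]>60).sum() for y in range(225,285,20)])
P=[("oil",360),("x",0)]
t0=np.load("top.npy",allow_pickle=True).item(); t=cam("top"); D=(np.abs(t0["img"].astype(int)-t["img"]).max(2)>60).astype(np.uint8)
n,_,st,ce=cv2.connectedComponentsWithStats(D)
for i in range(1,n):
    if st[i,4]>25: print(st[i],plane(t,[ce[i]],20).round(0))
# plate lean from top view: white top edge at z~116
hsv=cv2.cvtColor(t["img"],cv2.COLOR_RGB2HSV); q=proj(t,[[464,245,116]])[0].astype(int); print(q)
blobs(t,(hsv[...,1]<50)&(hsv[...,2]>170),(q[0]-15,q[1]-22,q[0]+20,q[1]+22),116,5)
E
python3 chk.py | head -1
```

```text
[[287. 281.]
 [268. 264.]
 [273. 249.]
 [253. 232.]]
rest/plate region diff [np.int64(32), np.int64(0), np.int64(0)]
[246 149  32  87 734] [[567. 140.  20.]]
[277 149   8  35 135] [[635.  89.  20.]]
[229 152   6  23  29] [[652. 217.  20.]]
[235 153   6  15  35] [[662. 201.  20.]]
[210 181  28  28 209] [[559. 229.  20.]]
[262 185  26  63 373] [[526. 116.  20.]]
[453 189  19  34 280] [[ 526. -373.   20.]]
[362 197  21  26 362] [[ 525. -142.   20.]]
[276 205  13  11  57] [[521.  84.  20.]]
[ 235  223   69  160 2673] [[322. 142.  20.]]
[179 226   9  17  70] [[465. 333.  20.]]
[217 230  48 125 577] [[354. 213.  20.]]
[150 244  49 124 580] [[285. 373.  20.]]
[131 246  59 126 478] [[295. 421.  20.]]
[266 253   6  11  37] [[406. 119.  20.]]
[156 273  63  27 794] [[339. 318.  20.]]
[595 322  45  33 890] [[ 202. -728.   20.]]
[278 384  37  16 457] [[84. 58. 20.]]
[210 233]
23.0 [542.11441748  95.49649896  32.95961932] [3.13663987 0.01126716 0.10950346] [-11.47324301 -12.87269993  16.88427403] [-2.69596179  2.55862486  0.06352863] 28.697291193505137
```

```bash
python3 -c "
from cell import order,status
print(order.finish_job()); s=status.read_state(); print(s['clock'],s['eef_pos'],s['force'],s['width'])"
```

```text
the job is handed in; nothing more can be done
None
the job is handed in; nothing more can be done
```

I handed the job in at 23 s. As far as my checks show, both parts were done in the order asked.

**Plate:** I took it from the rack, stood it in front of the grey rest and let it lean back against the wall, then let go. From the gap I set at its foot, it leans about 15°; I did not measure the angle itself. The last side-view comparison showed the plate unmoved since I released it, apart from a small change at the top of the picture, which I took to be the arm. A last try to measure the plate's lean from the top camera found nothing.

**Holder:** It sits on the stage, pressed into the corner and still gripped. My last reading was about 11 N in x, 13 N in y and 17 N down. Brightness profiles from the wrist camera show the foot touching both fences evenly.

**What went wrong and was mended:**
- **Wrong grip:** My first grasp held the holder by the watch movement instead of the grip. I briefly lifted it 13 mm that way, so the movement was squeezed at the fixed 60 N grip. I set it down and gripped it lower; the opening then read 29 mm against the real 30 mm.
- **Stuck short:** The holder first stuck about 2.7 mm from the short fence. Easing the side and down pressure let it slide in.

**What is less certain:**
- The tool tilts by about 0.6° under the push, so the holder could be off flat by up to that much.
- A top-view comparison with the start shows changes only where things were moved on purpose or where the arm and its shadows could explain them. The other objects appear to be where they were, but I did not check each one.

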